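# Pump up the pressure filter

### The job

Charge the pressure filter with air: with a fingertip push the vent lever fully shut, so that it stands straight across the air line against its stop, then press the pump knob down and let it spring back up, stroke after stroke, until the gauge pin pops fully out of its brass sleeve, and leave the knob up. Only push and press: do not grip or lift anything, do not touch the gauge pin, and leave the filter unit and the things around it where they stand.

Things in the scene. Friction and masses are not known exactly. Their poses are not given: they have to be found in the camera images.
- filter_unit: Pressure filter unit, 3 kg, loose: grey plate 200 mm (x) by 250 mm (y) on rubber feet, top 16 mm up. Origin on the table under its centre; at yaw 0 +x points away from the robot, +y left. At x, y (mm): pump with black mushroom knob (-30, 80), gauge block (-30, 0), vent cock with lever (-30, -82), filter vessel on legs (50, 0), 92 mm wide, 145 high with pipe.
- knob_top (a point): Centre of the top of the pump's black mushroom knob (49 mm in diameter, 23 mm thick, nearly flat on top); it moves with the knob. Knob up, it is 168.5 mm above the table; pressed home, 140.5 mm.
- plunger (a joint): Travel of the pump knob in m: 0 = up, 0.028 = pressed home (hard stop). Takes about 6 N to start, 13 N to press home; a spring brings it back up. Vent shut: each stroke raises the gauge pin about 3 mm, provided that the knob goes well past half-way and then comes all the way up; a half stroke may do nothing. Vent open: pumping does nothing.
- lever_grip (a point): Centre of the vent lever's black grip, a level bar 40 mm long, 13.5 mm wide, 12 mm high; the grip's centre is 87 mm above the table and 44 mm from the pivot, and the lever ends 64 mm from the pivot. It moves with the lever.
- lever_pivot (a point): The vent lever's vertical pivot axis, at the height of the lever (87 mm above the table). Below the lever the brass cock and the air line (along the unit's y, ending in a copper vent 38 mm beyond the pivot) reach 65 mm above the table.
- vent_lever (a joint): Angle of the vent lever in rad: 0 = shut, at its stop, lying across the air line and pointing to the unit's -x (towards the robot); grows as it opens, counter-clockwise from above; 1.5 = open, pointing to the unit's -y. Stays where left; 1 to 3 N at the grip turn it. Starts 0.85 to 1.5. The vent is tight only within about 0.15 of the stop.
- gauge_pin (a joint): How far the gauge pin has risen in m: 0 = in, 0.022 = fully out. Starts between 0 and 0.006 and may rise up to 3 mm as the vent shuts. It stays where it is between strokes; pumped to about 0.017, it pops up the rest by itself and stays. More strokes do no harm.
- pin_tip (a point): Top of the gauge pin, a steel pin 10 mm in diameter with three dark rings; the lowest and widest ring shows only when the pin is fully out. The tip is 99.5 mm above the table when the pin is in, 121.5 mm when it is fully out.
- pin_shaft: The gauge pin itself, not to be touched; origin at its tip.
- outlet (a point): Lower end of the outlet nozzle under the steel filter vessel, 49 mm above the table.
- dish: White porcelain dish, 72 mm wide and 29 mm high, standing on the base plate under the outlet; origin at the centre of its underside. Stays where it is.
- beaker: Glass beaker, 75 mm wide, 82 mm high, to the left of the unit; origin at the centre of its underside. Not part of the job.
- stopper: Red rubber stopper, 27 mm wide, 26 mm high, left of the pump; origin at the centre of its underside. Not part of the job.
- tweezers: Steel tweezers, 132 mm long, 8 mm high, lying in front of the unit; origin at the centre of the underside. Not part of the job.
- petri_dish: Round glass petri dish, 60 mm wide, 14 mm high, to the right of the unit; origin at the centre of its underside. Not part of the job.

How it is judged:
On the way, in this order (a step that is already met when the one before it is completed fails the run):
1. the vent lever is pushed shut, against its stop (within 0.15 rad) (value of joint vent_lever below 0.15 rad), for 0.2 s.
2. by pumping, the gauge pin has popped fully out (at least 20 of its 22 mm) (value of joint gauge_pin above 0.02 m), for 0.2 s.
At the end, for the whole second after the job is handed in: Vent lever shut (within 0.15 rad), gauge pin fully out (at least 20 mm), knob up (within 3 mm), filter unit upright, at rest and within 30 mm of its start, dish within 20 mm of the outlet's axis; beaker, stopper, petri dish and tweezers within 30 mm of their starts (value of joint vent_lever below 0.15 rad and value of joint gauge_pin above 0.02 m and value of joint plunger below 0.003 m and angle between filter_unit's own z axis and vertical below 0.05 rad and distance of each of filter_unit, beaker, stopper, petri_dish, tweezers from where it was at the start of the episode below 0.03 m and linear speed of filter_unit below 0.02 m/s and horizontal distance between dish and outlet below 0.02 m); the robot touches nothing.
It fails at once if the filter unit is lifted, tipped or shoved (more than 30 mm or 0.1 rad) (distance of filter_unit from where it was at the start of the episode above 0.03 m or angle between filter_unit's own z axis and vertical above 0.1 rad).
It fails at once if the gauge pin is touched (contact force between any of the fingers, the arm and pin_shaft above 0.5 N).
It fails at once if the knob is taken between the fingers instead of pressed on top (horizontal distance between the grasp point and knob_top below 0.02 m and z of the grasp point in the frame of knob_top below -0.002 m).
It fails at once if the vent lever's grip is pinched between the fingers (distance between the grasp point and lever_grip below 0.008 m).
It fails at once if the beaker, stopper, petri dish, tweezers or dish is lifted or moved more than 30 mm (distance of any of beaker, stopper, petri_dish, tweezers, dish from where it was at the start of the episode above 0.03 m).
It also fails if it takes over 48 s, if anything falls off the work surface, if the arm or the gripper's body presses on something with over 40 N, if the wrist force passes 120 N, or if a joint passes its speed limit or range.

### The arm

A 6-joint arm with a two-finger parallel gripper is mounted at the origin on a cart in front of the work surface, level with it; the furniture and walls round the work are solid. World frame = base frame: x ahead of the robot, y to its left, z up, the work surface at z = 0. Lengths are in m, angles in rad, forces in N, time in s.
With the tool pointing down it reaches from about 0.325 to 0.775 m from the base axis. Payload 5.5 kg.
Tool frame: the origin (TCP) lies at the centre of the arm's flange, where the gripper is bolted on; the fingertips stand 173 mm ahead of it and the grasp point (between the pads) lies 155 mm ahead of it (arm.pinch_z is the distance from the TCP to the grasp point, in m); z points along the fingers, y is the line along which they close (so a half turn about z gives the same grasp; the last joint's range is limited). The gripper opens to 85 mm and grips with 20 to 120 N. Pads are 22 mm wide; open, the fingers measure 114 mm over their backs; the gripper's body (76 mm by 85 mm) begins 54 mm behind the grasp point. The pads swing forward as they close: fully open they stand 13 mm farther back than shut.
Start: joints at [1.054, 0.091, 1.231, -0, 1.82, -0.057], TCP at [0.266, 0.538, 0.405] pointing down, gripper open.
Joint ranges: [-2.87, 2.87], [-0.86, 2.18], [0.17, 2.46], [-1.51, 4.65], [0.06, 2.69], [-2.65, 2.65]. Speed limits (rad/s): [2.57, 2.57, 3.01, 3.14, 3.14, 3.14].

### API

Orientations are given as a unit quaternion [x, y, z, w].
In Python, from station import arm gives the robot as it stands.
- The arm moves only by the tool move_arm, never from a script. Its arguments are lists of equal length, an entry for each row: "dp": the shift along the tool's x, y, z in m, a list of three; "turn": the turn, a rotation vector about the tool's x, y, z in degrees, a list of three. In form: {"dp": [[dx, dy, dz], ...], "turn": [[ax, ay, az], ...]}. A call has 1 to 10 rows; each row is the pose to reach, as a shift and turn from the pose commanded when the call began, along the tool's axes at that moment; what a row does not reach only later rows make up. A row lasts 1/8 s, in which the tool goes at most 62.5 mm and 10.7 degrees, less where a joint would pass 70% of its speed; a pose out of reach is approached as far as the arm can. A call with a gripper value outside its range is refused whole. "fingers" is the closure, from 0 (fully open) to 1 (shut), set as the call begins (left out, the last holds). The fingers move at their own pace and stop on an object; the grip force is fixed at half the most. Time passes only in rows, so rows that repeat a pose let the fingers close. It gives the time, the measured TCP pose, the force, the opening and the grip force at its end, in the units of the state.
- arm.get_state(): the state, without advancing time (a new reading comes with each control period).
- arm.grab_frame(name): name is "side" or "top"; returns the picture (384x512x3 uint8, red, green, blue); there is no depth.
- arm.camera_params(name): a dict with "vertical_fov" (degrees; the focal length in pixels is half the picture's height over the tangent of half this angle, whatever the lens; pixels are square), "cx", "cy" (the principal point, pixels), "origin" and "orientation" of the camera in the world. Camera axes: x right, y up, looking along -z (the intrinsics and any distortion apply to the point x, -y, -z); pixel columns grow to the right and rows downward; lengths in m; the calibration is good to about 2 mm. A picture is of the moment at which its call begins. camera_params takes no time and is no camera call.
- arm.finish_job(): hands the job in; it is judged then, once.
The state is a dict: "time": time; "joint_positions": joint angles; "qvel": joint speeds; "joint_torque": joint torques, N m; "position": TCP position; "tool_rot": TCP orientation; "wrist_force": force on the tool from outside, world axes, zero at the start; "moment": the same for the moment, N m; "grip_width": finger opening in m; "grip_force": force on a finger pad.
Only numpy, scipy, OpenCV 4.12 (cv2) and the standard library are available. Lean on these libraries where they do the work, as an engineer would, in place of code of your own. Each camera call takes 0.05 s, during which the arm holds its last target. There are 200 camera calls.

## Working session

There is one attempt and no reset: what is moved stays moved. The work goes in short steps, Python scripts to look and compute and a tool call to move; the robot and the scene stay as the last step left them, time stands still between calls to the robot, and variables do not carry over. Pictures are saved under pics/ and viewed, at most 10 in all, crops included, and the job is handed in when it is done.

Besides the shell and the picture viewer there is one more tool, called after ">>>" as name(argument=value, ...) on one line, values as JSON. move_arm: Moves the arm, as the interface text tells. Its arguments: {"type":"object","properties":{"dp":{"type":"array","items":{"type":"array","items":{"type":"number"}}},"turn":{"type":"array","items":{"type":"array","items":{"type":"number"}}},"fingers":{"type":"number"}},"required":["dp","turn"]}

```bash
mkdir -p pics
python3 - <<'E'
from station import arm
import cv2
for n in("top","side"):
    cv2.imwrite(f"pics/{n}0.png",cv2.resize(arm.grab_frame(n)[:,:,::-1],None,fx=1.5,fy=1.5,interpolation=cv2.INTER_CUBIC))
    print(arm.camera_params(n))
print(arm.get_state())
E
```

```text
{'vertical_fov': 42.756137900186815, 'cx': 255.02414510097367, 'cy': 187.224820953167, 'origin': array([0.44548482, 0.0032458 , 1.07586991]), 'orientation': array([ 0.0508708 , -0.06977974, -0.69290156,  0.71584243])}
{'vertical_fov': 42.758107205021986, 'cx': 250.09926047480928, 'cy': 188.4723182525795, 'origin': array([0.58202973, 0.87066425, 0.48956806]), 'orientation': array([ 0.00749607,  0.56088143,  0.8277723 , -0.01219998])}
{'time': 0.1, 'joint_positions': array([ 1.05424299e+00,  9.18393403e-02,  1.23178216e+00, -3.12986850e-05,
        1.81982401e+00, -5.67299474e-02]), 'qvel': array([-1.00748737e-03,  4.59020401e-04, -7.33761918e-04, -4.12634469e-05,
        7.24959129e-04, -2.66230011e-04]), 'joint_torque': array([ 2.89654454e-03, -4.60216141e+01, -4.19217718e+01, -5.60360616e-05,
        1.06725097e-02, -3.67602738e-06]), 'position': array([0.26632529, 0.53771881, 0.40362084]), 'tool_rot': array([ 2.27895185e-01,  9.73685230e-01, -8.92914383e-04, -2.47379105e-04]), 'wrist_force': array([-0.7791747 , -0.05309913,  0.72729393]), 'moment': array([ 0.01094771,  0.02619368, -0.01159172]), 'grip_force': 0.0, 'grip_width': 0.08538449341909378}
```

View pics/top0.png

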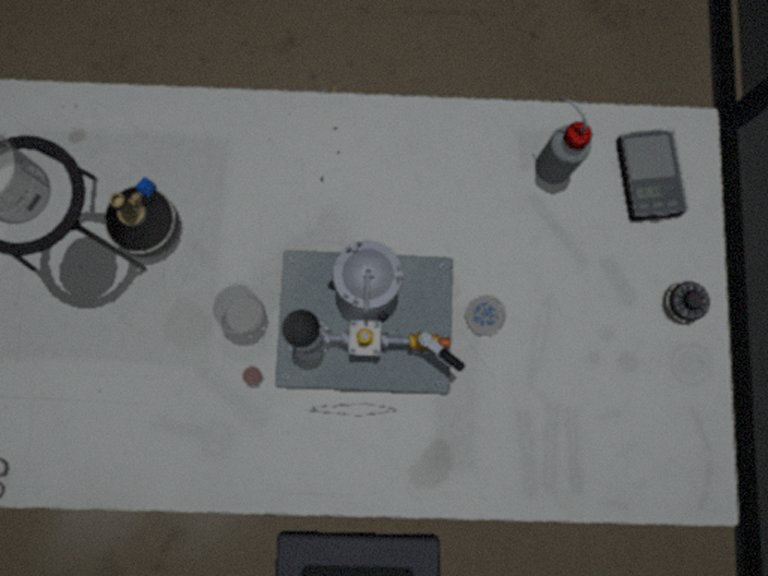

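View pics/side0.png

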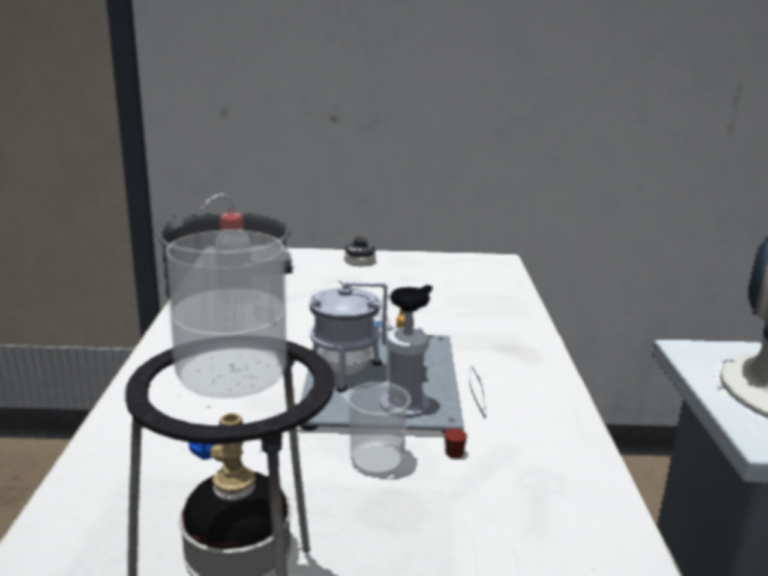

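The top view shows the plate corners at (284,250), (453,257), (450,394) and (276,387) in the 1.5x picture. The knob is at (301,328), the gauge at (365,338), the lever pivot near (426,340) and the grip end at (463,367). The side view shows the knob at (410,297), the beaker at (378,430) and the stopper at (456,443).

```bash
cat > h.py <<'E'
from station import arm
import numpy as np, cv2
from scipy.spatial.transform import Rotation as R
def ray(n,u,v,s=1.5):
    c=arm.camera_params(n); f=192/np.tan(np.radians(c["vertical_fov"]/2))
    u=(u+.5)/s-.5; v=(v+.5)/s-.5
    d=R.from_quat(c["orientation"]).apply([(u-c["cx"])/f,-(v-c["cy"])/f,-1])
    return c["origin"],d
def at(n,u,v,z,s=1.5):
    o,d=ray(n,u,v,s); return o+d*(z-o[2])/d[2]
def px(n,p,s=1.5):
    c=arm.camera_params(n); f=192/np.tan(np.radians(c["vertical_fov"]/2))
    q=R.from_quat(c["orientation"]).inv().apply(np.array(p)-c["origin"])
    return (np.array([c["cx"]+f*q[0]/-q[2],c["cy"]-f*q[1]/-q[2]])+.5)*s-.5
E
python3 - <<'E'
from h import *
np.set_printoptions(precision=4,suppress=True)
P=[at("top",*p,.016)[:2] for p in[(284,250),(453,257),(450,394),(276,387)]]
for p in P:print(p)
print([np.linalg.norm(P[i]-P[i-1]) for i in range(4)])
print("ctr",np.mean(P,0)); a=P[0]-P[1]+P[3]-P[2]; yaw=np.arctan2(-a[0],a[1]);print("yaw",yaw)
for n,u,v,z in[("knob",301,328,.1685),("pin",365,337,.1),("pivot",426,340,.087),("gripend",463,366,.087),("stop",252,376,.026),("petri",485,314,.014),("tw1",310,408,.004),("tw2",397,408,.004),("beaker",235,305,.082)]:print(n,at("top",u,v,z)[:2])
c,s=np.cos(yaw),np.sin(yaw);M=np.array([[c,-s],[s,c]])
for n,q in[("knob",(-.03,.08)),("pin",(-.03,0)),("pivot",(-.03,-.082))]:print(n,np.mean(P,0)+M@q)
k=np.append(np.mean(P,0)+M@(-.03,.08),.1685);print("side knob px",px("side",k))
E
```

```text
[0.67   0.1239]
[ 0.6685 -0.1249]
[ 0.4686 -0.1234]
[0.4708 0.1247]
[np.float64(0.19915123831049145), np.float64(0.2487670516665004), np.float64(0.19990413879402386), np.float64(0.24806374770973538)]
ctr [0.5695 0.0001]
yaw -0.007545094312457319
knob [0.5402 0.0804]
pin [0.5381 0.001 ]
pivot [ 0.538  -0.0814]
gripend [ 0.5047 -0.1318]
stop [0.4849 0.1581]
petri [ 0.5857 -0.1732]
tw1 [0.4429 0.076 ]
tw2 [ 0.4466 -0.0487]
beaker [0.5775 0.1785]
knob [0.5401 0.0803]
pin [0.5395 0.0003]
pivot [ 0.5389 -0.0817]
side knob px [412.3708 288.4984]
```

Run:
```python
from h import *
i=arm.grab_frame("top")[:,:,::-1][140:270,150:350]
cv2.imwrite("pics/c1.png",cv2.resize(i,None,fx=4,fy=4,interpolation=cv2.INTER_CUBIC))
```

```text
(no output)
```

View pics/c1.png

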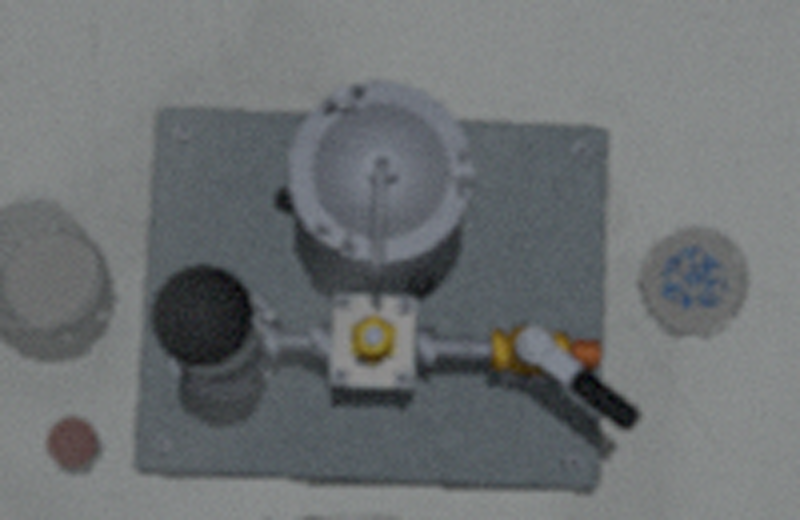

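The pictures agree with the given dimensions. The unit centre is at about (0.5695, 0), yaw is about 0, and the lever is at about 0.97 rad. I'll move above the far (-y) side of the lever with the fingers shut and the tool axes squared up (tool x = +y, tool y = +x).

>>> move_arm(dp=[[-0.526, -0.535, 0], [-0.526, -0.535, 0], [-0.526, -0.535, 0], [-0.526, -0.535, 0], [-0.526, -0.535, 0], [-0.526, -0.535, 0], [-0.526, -0.535, 0], [-0.526, -0.535, 0], [-0.526, -0.535, 0], [-0.526, -0.535, 0]], turn=[[0, 0, 63.65], [0, 0, 63.65], [0, 0, 63.65], [0, 0, 63.65], [0, 0, 63.65], [0, 0, 63.65], [0, 0, 63.65], [0, 0, 63.65], [0, 0, 63.65], [0, 0, 63.65]], fingers=1)

```text
time: 1.4
position: [0.4612, -0.0582, 0.4046]
tool_rot: [0.707, 0.707, 0.0, 0.0]
wrist_force: [0.3, 1.0, -0.3]
grip_width: -0.0004
grip_force: 0.0
```

>>> move_arm(dp=[[-0.115, 0.039, 0], [-0.115, 0.039, 0], [-0.115, 0.039, 0.05], [-0.115, 0.039, 0.1], [-0.115, 0.039, 0.156], [-0.115, 0.039, 0.156], [-0.115, 0.039, 0.156]], turn=[[0, 0, 0], [0, 0, 0], [0, 0, 0], [0, 0, 0], [0, 0, 0], [0, 0, 0], [0, 0, 0]])

```text
time: 2.28
position: [0.5007, -0.1713, 0.251]
tool_rot: [0.707, 0.707, 0.0, 0.001]
wrist_force: [-0.0, -0.3, 0.7]
grip_width: -0.0004
grip_force: 0.0
```

Run:
```python
from h import *
print(arm.get_state()["position"])
i=arm.grab_frame("top")[:,:,::-1][140:290,190:390]
cv2.imwrite("pics/c2.png",cv2.resize(i,None,fx=4,fy=4,interpolation=cv2.INTER_CUBIC))
```

```text
[ 0.5006691  -0.17131211  0.25102008]
```

View pics/c2.png

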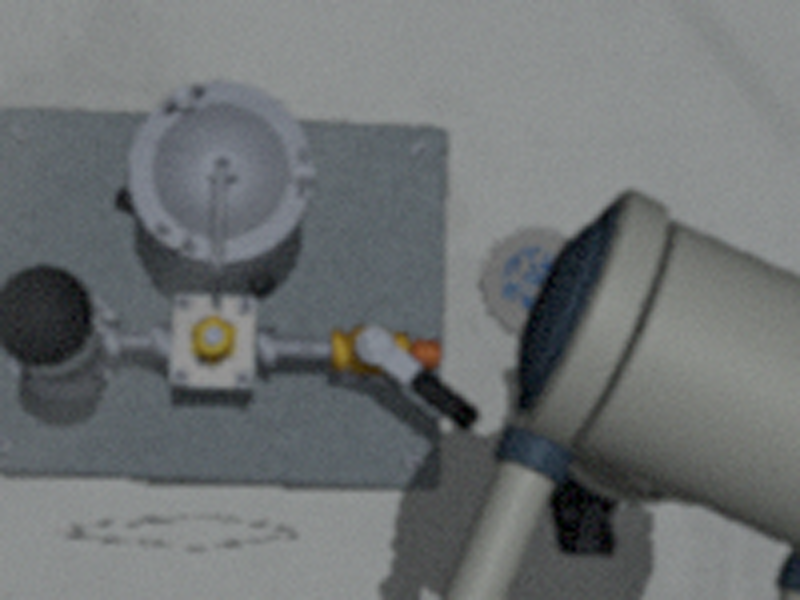

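The view shows the lever unmoved, with its grip end at about (475,415). The hand is clear to its right, so I'll push now.

>>> move_arm(dp=[[0.01, 0, 0.003], [0.02, 0, 0.003], [0.028, 0, 0.003], [0.036, 0, 0.003], [0.044, 0, 0.003], [0.052, 0, 0.003], [0.058, 0, 0.003], [0.064, 0, 0.003], [0.068, 0, 0.003], [0.068, 0, 0.003]], turn=[[0, 0, 0], [0, 0, 0], [0, 0, 0], [0, 0, 0], [0, 0, 0], [0, 0, 0], [0, 0, 0], [0, 0, 0], [0, 0, 0], [0, 0, 0]])

```text
time: 3.58
position: [0.4969, -0.1054, 0.246]
tool_rot: [0.708, 0.706, -0.007, -0.002]
wrist_force: [-25.6, -14.5, 12.3]
grip_width: -0.0005
grip_force: 14.3
```

Run:
```python
from h import *
i=arm.grab_frame("top")[:,:,::-1][140:290,190:390]
j=arm.grab_frame("side")[:,:,::-1][140:290,200:400]
print(arm.get_state()["wrist_force"])
cv2.imwrite("pics/c3.png",np.vstack([cv2.resize(k,None,fx=4,fy=4,interpolation=cv2.INTER_CUBIC)[100*0:300] if 0 else cv2.resize(k,(800,600),interpolation=cv2.INTER_CUBIC)[120:420] for k in(i,j)]))
```

```text
[-25.01868236 -13.56302998  11.50054127]
```

View pics/c3.png

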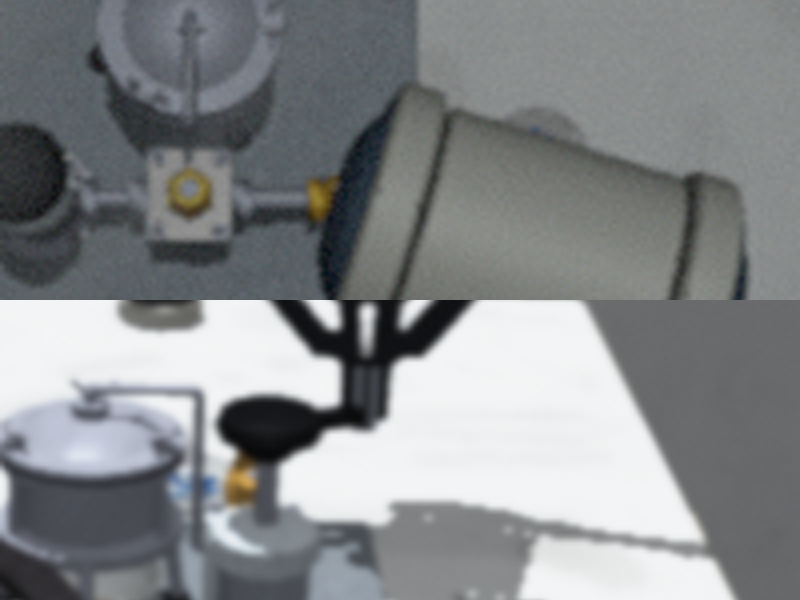

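The finger caught the lever's end face and shoved the unit: the gauge moved about (-26,-28) px at 4x, roughly 2 cm. I'll back straight off and measure again.

>>> move_arm(dp=[[-0.02, -0.015, 0], [-0.04, -0.03, 0], [-0.06, -0.035, 0], [-0.09, -0.035, -0.02], [-0.12, -0.03, -0.06], [-0.17, -0.03, -0.08], [-0.23, -0.02, -0.08], [-0.23, -0.02, -0.08]], turn=[[0, 0, 0], [0, 0, 0], [0, 0, 0], [0, 0, 0], [0, 0, 0], [0, 0, 0], [0, 0, 0], [0, 0, 0]])

```text
time: 4.68
position: [0.4802, -0.336, 0.3244]
tool_rot: [0.708, 0.706, -0.0, -0.001]
wrist_force: [-0.5, 0.9, -0.4]
grip_width: 0.0002
grip_force: 0.0
```

Run:
```python
from h import *
print(arm.get_state()["position"],arm.get_state()["wrist_force"])
i=arm.grab_frame("top")[:,:,::-1][135:285,160:360]
cv2.imwrite("pics/c4.png",cv2.resize(i,None,fx=4,fy=4,interpolation=cv2.INTER_CUBIC))
```

```text
[ 0.48017746 -0.33601751  0.3244237 ] [-0.46737047  0.93482392 -0.40266004]
```

View pics/c4.png

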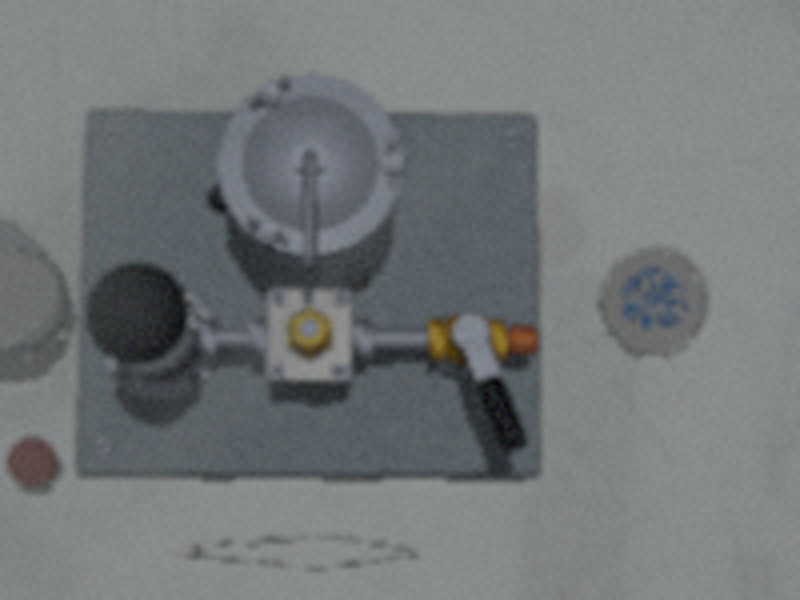

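In this crop (offset (160,135), 4x) the plate corners are at (88,110), (536,113), (540,475) and (78,476). The knob is at (136,313), the pin at (312,328), the pivot at (471,333) and the lever end at (514,447), so the lever is partly closed.

Run:
```python
from h import *
np.set_printoptions(precision=4,suppress=True)
f=lambda u,v,z:at("top",u/4+160-.375,v/4+135-.375,z,1)[:2]
P=[f(*p,.016) for p in[(88,110),(536,113),(540,475),(78,476)]]
C=np.mean(P,0);a=P[0]-P[1]+P[3]-P[2];yaw=np.arctan2(-a[0],a[1]);print(C,yaw,np.linalg.norm(C-[.5695,.0001]))
g=lambda u,v,z:at("top",u/4+150-.375,v/4+140-.375,z,1)[:2]
Q=[g(*p,.016) for p in[(155,107),(607,127),(595,491),(136,470)]];C0=np.mean(Q,0);print("C0",C0,"moved",C-C0,np.linalg.norm(C-C0))
for n,u,v,z in[("knob",136,313,.1685),("pin",312,328,.1),("pivot",471,333,.09),("end",514,447,.09),("petri",654,302,.014),("stop",32,462,.026)]:print(n,f(u,v,z))
c,s=np.cos(yaw),np.sin(yaw);M=np.array([[c,-s],[s,c]])
for n,q in[("knob",(-.03,.08)),("pin",(-.03,0)),("pivot",(-.03,-.082))]:print(n,C+M@q)
```

```text
[0.5832 0.0145] 0.031529209812540974 0.019867103799103267
C0 [0.5698 0.0017] moved [0.0134 0.0128] 0.01852243401710593
knob [0.5502 0.0936]
pin [0.5535 0.0125]
pivot [ 0.5548 -0.0677]
end [ 0.4982 -0.0905]
petri [ 0.5836 -0.1731]
stop [0.4857 0.1586]
knob [0.5507 0.0935]
pin [0.5532 0.0135]
pivot [ 0.5558 -0.0684]
```

Unit displacement is about 19 mm, still inside the limit. The lever is now at about 0.35 rad. This time I'll push on the middle of the grip's side at x≈0.515, in small steps.

>>> move_arm(dp=[[0.06, 0.035, 0.03], [0.12, 0.035, 0.06], [0.17, 0.035, 0.076], [0.191, 0.035, 0.076], [0.191, 0.035, 0.076], [0.2, 0.035, 0.076], [0.21, 0.035, 0.076], [0.22, 0.035, 0.076], [0.226, 0.035, 0.076], [0.23, 0.035, 0.076]], turn=[[0, 0, 0], [0, 0, 0], [0, 0, 0], [0, 0, 0], [0, 0, 0], [0, 0, 0], [0, 0, 0], [0, 0, 0], [0, 0, 0], [0, 0, 0]])

```text
time: 5.98
position: [0.5151, -0.1031, 0.2497]
tool_rot: [0.707, 0.707, -0.0, 0.0]
wrist_force: [-0.5, -2.1, -0.5]
grip_width: 0.0002
grip_force: 0.9
```

Contact came at y≈-0.103, as predicted. I'll keep pushing gently.

>>> move_arm(dp=[[0.002, 0, 0], [0.004, 0, 0], [0.006, 0, 0], [0.008, 0, 0], [0.01, 0, 0], [0.011, 0, 0], [0.012, 0, 0], [0.012, 0, 0]], turn=[[0, 0, 0], [0, 0, 0], [0, 0, 0], [0, 0, 0], [0, 0, 0], [0, 0, 0], [0, 0, 0], [0, 0, 0]])

```text
time: 6.98
position: [0.5152, -0.091, 0.2496]
tool_rot: [0.707, 0.707, 0.0, -0.0]
wrist_force: [-1.1, -2.1, 0.3]
grip_width: -0.0002
grip_force: 0.7
```

>>> move_arm(dp=[[0.001, 0, 0], [0.002, 0, 0], [0.003, 0, 0], [0.004, 0, 0], [0.004, 0, 0]], turn=[[0, 0, 0], [0, 0, 0], [0, 0, 0], [0, 0, 0], [0, 0, 0]])

```text
time: 7.6
position: [0.5152, -0.087, 0.2497]
tool_rot: [0.707, 0.707, 0.0, -0.0]
wrist_force: [-1.7, -1.4, 0.4]
grip_width: 0.0001
grip_force: 0.8
```

>>> move_arm(dp=[[0.001, 0, 0], [0.002, 0, 0], [0.003, 0, 0], [0.003, 0, 0]], turn=[[0, 0, 0], [0, 0, 0], [0, 0, 0], [0, 0, 0]])

```text
time: 8.1
position: [0.5151, -0.0848, 0.2497]
tool_rot: [0.707, 0.707, -0.001, 0.001]
wrist_force: [-2.5, -6.7, -0.1]
grip_width: 0.0004
grip_force: 3.0
```

The stop is reached: force rose to 6.7 N at y=-0.085, where shut was expected. I'll back off, rise and go over the knob at (0.5505, 0.0935).

>>> move_arm(dp=[[-0.03, 0, 0], [-0.03, 0, -0.05], [-0.03, 0, -0.1], [0.0, 0.01, -0.14], [0.06, 0.02, -0.14], [0.12, 0.035, -0.14], [0.178, 0.035, -0.14], [0.178, 0.035, -0.13], [0.178, 0.035, -0.11]], turn=[[0, 0, 0], [0, 0, 0], [0, 0, 0], [0, 0, 0], [0, 0, 0], [0, 0, 0], [0, 0, 0], [0, 0, 0], [0, 0, 0]])

```text
time: 9.22
position: [0.5503, 0.0941, 0.3597]
tool_rot: [0.707, 0.708, 0.001, 0.001]
wrist_force: [0.2, -0.6, -0.6]
grip_width: 0.0002
grip_force: 0.0
```

Run:
```python
from h import *
s=arm.get_state();print(s["position"],s["wrist_force"])
i=arm.grab_frame("top")[:,:,::-1][135:285,160:360]
j=arm.grab_frame("side")[:,:,::-1][140:290,180:380]
cv2.imwrite("pics/c5.png",np.vstack([cv2.resize(k,(800,600),interpolation=cv2.INTER_CUBIC)[a:a+300] for k,a in((i,200),(j,50))]))
```

```text
[0.55025138 0.09410076 0.35965696] [ 0.24259308 -0.62319065 -0.64392222]
```

View pics/c5.png

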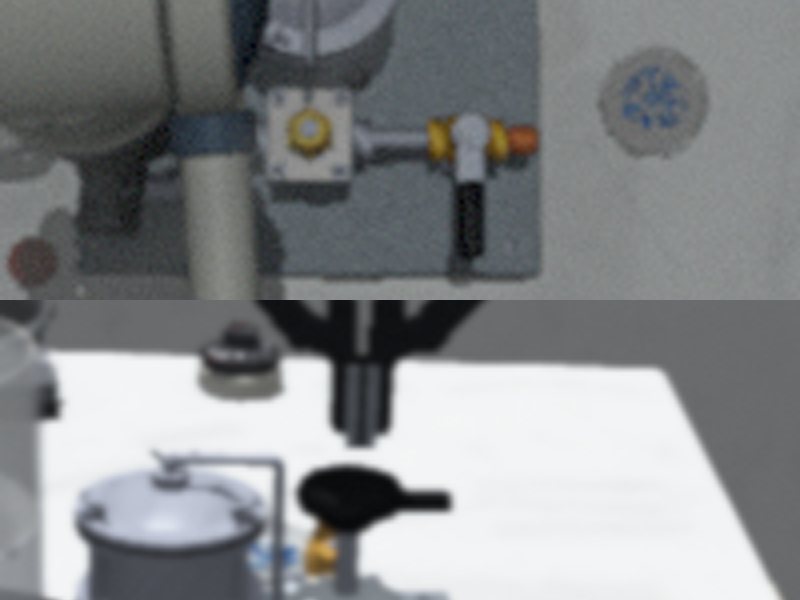

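The lever now points straight across the line, from (470,135) to (467,255), so it is shut. The fingertips hang centred over the knob. First stroke, taken slowly:

>>> move_arm(dp=[[0, 0, 0.016], [0, 0, 0.026], [0, 0, 0.036], [0, 0, 0.043], [0, 0, 0.043]], turn=[[0, 0, 0], [0, 0, 0], [0, 0, 0], [0, 0, 0], [0, 0, 0]])

```text
time: 9.95
position: [0.5502, 0.0928, 0.3185]
tool_rot: [0.708, 0.707, 0.001, 0.001]
wrist_force: [-2.5, -2.4, 10.2]
grip_width: -0.0007
grip_force: 5.4
```

Travel is about 23 mm at 10 N. Now full strokes.

>>> move_arm(dp=[[0, 0, -0.02], [0, 0, -0.034], [0, 0, -0.034], [0, 0, -0.02], [0, 0, 0.002], [0, 0, 0.003], [0, 0, -0.02], [0, 0, -0.034], [0, 0, -0.034]], turn=[[0, 0, 0], [0, 0, 0], [0, 0, 0], [0, 0, 0], [0, 0, 0], [0, 0, 0], [0, 0, 0], [0, 0, 0], [0, 0, 0]])

```text
time: 11.08
position: [0.5501, 0.0939, 0.35]
tool_rot: [0.707, 0.707, -0.0, -0.0]
wrist_force: [0.0, -0.5, 0.3]
grip_width: -0.0
grip_force: 0.0
```

>>> move_arm(dp=[[0, 0, 0.014], [0, 0, 0.035], [0, 0, 0.036], [0, 0, 0.036], [0, 0, 0.014], [0, 0, 0], [0, 0, 0]], turn=[[0, 0, 0], [0, 0, 0], [0, 0, 0], [0, 0, 0], [0, 0, 0], [0, 0, 0], [0, 0, 0]])

```text
time: 11.95
position: [0.5501, 0.0939, 0.3497]
tool_rot: [0.707, 0.707, -0.0, -0.0]
wrist_force: [0.2, -0.3, -0.3]
grip_width: 0.0002
grip_force: 0.0
```

>>> move_arm(dp=[[0, 0, 0.014], [0, 0, 0.035], [0, 0, 0.036], [0, 0, 0.036]], turn=[[0, 0, 0], [0, 0, 0], [0, 0, 0], [0, 0, 0]])

```text
time: 12.45
position: [0.5501, 0.0939, 0.315]
tool_rot: [0.707, 0.707, 0.001, 0.001]
wrist_force: [-0.8, 0.2, 12.0]
grip_width: 0.0003
grip_force: 5.8
```

>>> move_arm(dp=[[0, 0, -0.02], [0, 0, -0.036], [0, 0, -0.036], [0, 0, -0.02], [0, 0, -0.001], [0, 0, 0], [0, 0, 0], [0, 0, -0.02], [0, 0, -0.036], [0, 0, -0.036]], turn=[[0, 0, 0], [0, 0, 0], [0, 0, 0], [0, 0, 0], [0, 0, 0], [0, 0, 0], [0, 0, 0], [0, 0, 0], [0, 0, 0], [0, 0, 0]])

```text
time: 13.7
position: [0.5501, 0.0939, 0.3498]
tool_rot: [0.707, 0.707, -0.0, -0.0]
wrist_force: [0.1, -0.3, -0.5]
grip_width: 0.0002
grip_force: 0.0
```

>>> move_arm(dp=[[0, 0, 0.014], [0, 0, 0.035], [0, 0, 0.036], [0, 0, 0.036], [0, 0, 0.014], [0, 0, 0], [0, 0, 0]], turn=[[0, 0, 0], [0, 0, 0], [0, 0, 0], [0, 0, 0], [0, 0, 0], [0, 0, 0], [0, 0, 0]])

```text
time: 14.58
position: [0.5501, 0.0939, 0.3496]
tool_rot: [0.707, 0.707, -0.0, -0.0]
wrist_force: [0.7, -0.1, -0.4]
grip_width: -0.0003
grip_force: 0.0
```

>>> move_arm(dp=[[0, 0, 0.014], [0, 0, 0.035], [0, 0, 0.036], [0, 0, 0.036], [0, 0, 0.014], [0, 0, 0], [0, 0, 0]], turn=[[0, 0, 0], [0, 0, 0], [0, 0, 0], [0, 0, 0], [0, 0, 0], [0, 0, 0], [0, 0, 0]])

```text
time: 15.45
position: [0.5501, 0.0939, 0.3496]
tool_rot: [0.707, 0.707, -0.0, -0.0]
wrist_force: [-0.7, 0.1, -1.2]
grip_width: -0.0001
grip_force: 0.0
```

>>> move_arm(dp=[[0, 0, 0.014], [0, 0, 0.035], [0, 0, 0.036], [0, 0, 0.036], [0, 0, 0.014], [0, 0, 0], [0, 0, 0]], turn=[[0, 0, 0], [0, 0, 0], [0, 0, 0], [0, 0, 0], [0, 0, 0], [0, 0, 0], [0, 0, 0]])

```text
time: 16.32
position: [0.5501, 0.0939, 0.3497]
tool_rot: [0.707, 0.707, -0.0, -0.0]
wrist_force: [0.6, -0.3, -0.6]
grip_width: -0.0
grip_force: 0.0
```

>>> move_arm(dp=[[0, 0, -0.05], [0.03, -0.06, -0.05], [0.06, -0.12, -0.05], [0.12, -0.15, -0.05], [0.18, -0.17, -0.05], [0.24, -0.17, -0.05], [0.24, -0.17, -0.05]], turn=[[0, 0, 0], [0, 0, 0], [0, 0, 0], [0, 0, 0], [0, 0, 0], [0, 0, 0], [0, 0, 0]])

```text
time: 17.2
position: [0.379, 0.3369, 0.3972]
tool_rot: [0.705, 0.709, -0.002, -0.001]
wrist_force: [0.1, -0.2, -0.1]
grip_width: 0.0001
grip_force: 0.0
```

Run:
```python
from h import *
s=arm.get_state();print(s["time"],s["position"],s["wrist_force"])
i=arm.grab_frame("top")[:,:,::-1][135:285,160:360]
j=arm.grab_frame("side")[:,:,::-1][170:320,180:380]
cv2.imwrite("pics/c6.png",np.vstack([cv2.resize(k,(800,600),interpolation=cv2.INTER_CUBIC)[a:a+300] for k,a in((i,180),(j,50))]))
```

```text
17.2 [0.37900172 0.33694128 0.39722354] [ 0.14561807 -0.1825061  -0.10169284]
```

View pics/c6.png

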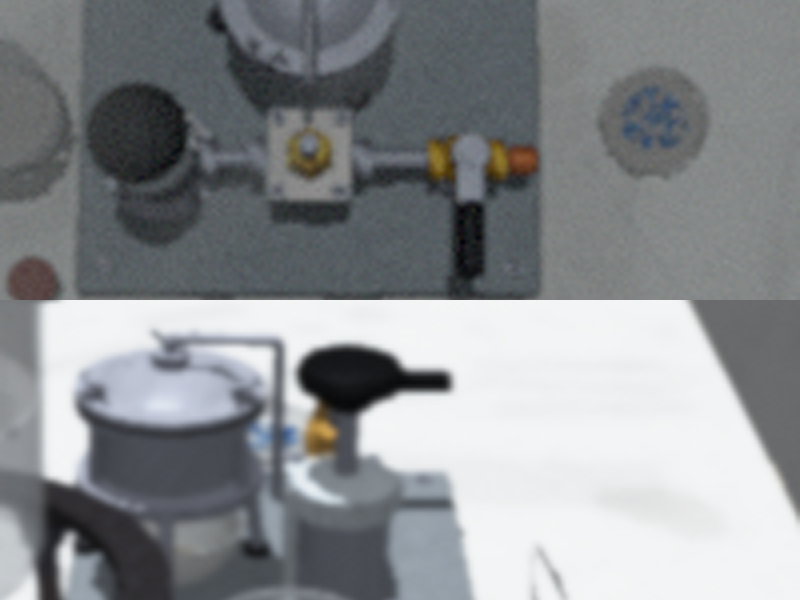

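The knob is up at (136,133), the lever is shut, and the pin tip has risen near (309,145). At this resolution I can't tell nearly out from fully out. Extra strokes do no harm, so I'll add four, then compare pictures from before and after them.

>>> move_arm(dp=[[-0.06, 0.04, 0], [-0.12, 0.08, 0], [-0.18, 0.125, 0], [-0.24, 0.17, 0], [-0.24, 0.17, 0], [-0.24, 0.17, 0], [-0.24, 0.17, 0.03], [-0.24, 0.17, 0.05]], turn=[[0, 0, 0], [0, 0, 0], [0, 0, 0], [0, 0, 0], [0, 0, 0], [0, 0, 0], [0, 0, 0], [0, 0, 0]])

```text
time: 18.3
position: [0.5495, 0.0934, 0.3489]
tool_rot: [0.707, 0.707, -0.001, -0.001]
wrist_force: [0.1, -0.2, 0.1]
grip_width: 0.0001
grip_force: 0.0
```

Run:
```python
from h import *
np.save("a.npy",np.mean([arm.grab_frame("top").astype(float) for _ in range(6)],0))
```

>>> move_arm(dp=[[0, 0, 0.014], [0, 0, 0.035], [0, 0, 0.036], [0, 0, 0.036], [0, 0, 0.014], [0, 0, 0], [0, 0, 0]], turn=[[0, 0, 0], [0, 0, 0], [0, 0, 0], [0, 0, 0], [0, 0, 0], [0, 0, 0], [0, 0, 0]])

```text
time: 19.48
position: [0.5502, 0.0939, 0.3513]
tool_rot: [0.707, 0.707, 0.001, 0.0]
wrist_force: [-0.5, -0.3, -0.6]
grip_width: -0.0001
grip_force: 0.0
```

>>> move_arm(dp=[[0, 0, 0.014], [0, 0, 0.035], [0, 0, 0.036], [0, 0, 0.036], [0, 0, 0.014], [0, 0, 0], [0, 0, 0]], turn=[[0, 0, 0], [0, 0, 0], [0, 0, 0], [0, 0, 0], [0, 0, 0], [0, 0, 0], [0, 0, 0]])

```text
time: 20.35
position: [0.5501, 0.0939, 0.3498]
tool_rot: [0.707, 0.707, -0.0, -0.0]
wrist_force: [-0.3, -0.1, -0.6]
grip_width: 0.0
grip_force: 0.0
```

>>> move_arm(dp=[[0, 0, 0.014], [0, 0, 0.035], [0, 0, 0.036], [0, 0, 0.036], [0, 0, 0.014], [0, 0, 0], [0, 0, 0]], turn=[[0, 0, 0], [0, 0, 0], [0, 0, 0], [0, 0, 0], [0, 0, 0], [0, 0, 0], [0, 0, 0]])

```text
time: 21.22
position: [0.5501, 0.0939, 0.3497]
tool_rot: [0.707, 0.707, -0.0, -0.0]
wrist_force: [-0.1, -0.1, -1.0]
grip_width: -0.0
grip_force: 0.0
```

>>> move_arm(dp=[[0, 0, 0.014], [0, 0, 0.035], [0, 0, 0.036], [0, 0, 0.036], [0, 0, 0.014], [0, 0, 0], [0, 0, 0]], turn=[[0, 0, 0], [0, 0, 0], [0, 0, 0], [0, 0, 0], [0, 0, 0], [0, 0, 0], [0, 0, 0]])

```text
time: 22.1
position: [0.5501, 0.0939, 0.3497]
tool_rot: [0.707, 0.707, -0.0, -0.0]
wrist_force: [0.1, -0.0, -1.0]
grip_width: -0.0
grip_force: 0.0
```

>>> move_arm(dp=[[0, 0, -0.04], [0, 0, -0.05], [0.03, -0.04, -0.05], [0.09, -0.08, -0.05], [0.15, -0.12, -0.05], [0.21, -0.15, -0.05], [0.24, -0.15, -0.05], [0.24, -0.15, -0.05]], turn=[[0, 0, 0], [0, 0, 0], [0, 0, 0], [0, 0, 0], [0, 0, 0], [0, 0, 0], [0, 0, 0], [0, 0, 0]])

```text
time: 23.1
position: [0.3987, 0.3367, 0.3979]
tool_rot: [0.705, 0.709, -0.002, -0.001]
wrist_force: [0.8, -0.9, -0.5]
grip_width: 0.0003
grip_force: 0.0
```

Run:
```python
from h import *
s=arm.get_state();print(s["time"],s["position"])
b=np.mean([arm.grab_frame("top").astype(float) for _ in range(6)],0)
a=np.load("a.npy");o=cv2.imread("pics/c4.png")  # before pumping
cr=lambda k:cv2.resize(np.clip(k[:,:,::-1][200:236,221:257],0,255).astype(np.uint8),(380,380),interpolation=cv2.INTER_CUBIC)
c=cv2.resize(o[260:404,244:388],(380,380))
full=cv2.resize(np.clip(b[:,:,::-1][135:285,160:360],0,255).astype(np.uint8),(267,200),interpolation=cv2.INTER_CUBIC)
im=np.zeros((590,780,3),np.uint8);im[:200,:267]=full
im[:0]=0;x=cv2.resize(np.hstack([c,cr(a),cr(b)]),(780,260));im[210:470]=x
cv2.imwrite("pics/c7.png",im)
d=np.abs(a-b)[205:230,226:250];print("mean/max diff at pin",d.mean(),d.max())
```

```text
23.1 [0.39872869 0.33673139 0.39787161]
mean/max diff at pin 4.070092592592593 9.0
```

View pics/c7.png

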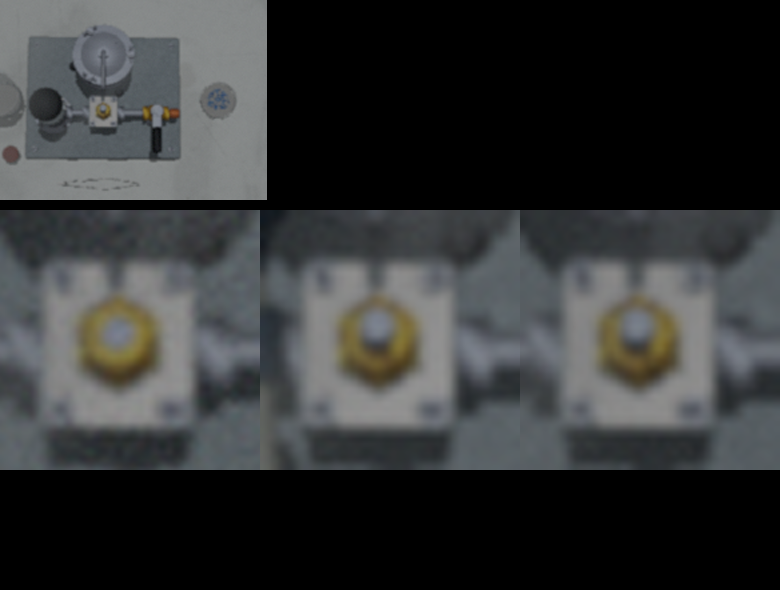

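The pin is clearly raised compared with before pumping (left panel). It is unchanged by the four extra strokes (middle and right panels), so it has popped fully out. The lever is shut, the knob is up and the arm is clear.

```bash
python3 -c "
from station import arm
print(arm.finish_job())"
```

```text
the job is handed in; nothing more can be done
None
```

I handed the job in with the vent lever shut, the gauge pin out and the knob up, but my first push on the lever caught its end face and slid the filter unit about 19 mm (limit 30 mm); I didn't check the dish under the outlet afterwards, and the hand-in returned no verdict.

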